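# Set up a toy car body and its axle strips for fitting

### The arm

A 6-joint arm with a two-finger parallel gripper is mounted at the origin on the work surface. World frame = base frame: x ahead of the robot, y to its left, z up, the work surface at z = 0. Lengths are in m, angles in degrees, forces in N, time in s.
With the tool pointing down it reaches from about 0.35 to 0.875 m from the base axis. Payload 4.2 kg.
Tool frame: the origin (TCP) lies midway between the tips of the shut fingers; the grasp point (between the pads) lies 19 mm behind it; z points along the fingers, y is the line along which they close (so a half turn about z gives the same grasp; the last joint's range is limited). The gripper opens to 87 mm and grips with 3 to 60 N. Pads are 19 mm wide; open, the fingers measure 117 mm over their backs; the gripper's body (75 mm by 190 mm) begins 51 mm behind the grasp point.
Start: joints at [-57.319, 22.042, 0.453, 0, -68.411, -14.817], TCP at [0.192, -0.595, 0.223] pointing down, gripper open.
Joint ranges: [-179.83, 179.83], [-69.29, 118.12], [-61.27, 80.66], [-181.25, 117.63], [-171.15, -9.14], [-177.46, 177.46]. Speed limits (degrees/s): [159.86, 159.86, 180, 180, 180, 180].

### API

Orientations are given as a 3x3 rotation matrix whose columns are the frame's x, y, z axes.
In Python, from station import * gives the robot as it stands.
- The arm moves only by the tool move_arm, never from a script. Its argument "targets" is text: rows parted by semicolons, each of 4 numbers parted by spaces: the shift along the world's x, y, z in units of 25 mm (1.0 is 25 mm), then the turn about the world's z in units of 5 degrees (1.0 is 5 degrees). In form: tx ty tz spin; .... A call has 1 to 10 rows; each row shifts and turns the commanded pose from where the row before left it; what a row does not reach is not made up. A row lasts 1/12 s, in which the tool goes at most 41.7 mm and 7.16 degrees, less where a joint would pass 70% of its speed; a pose out of reach is approached as far as the arm can. A call is refused whole if a number of a shift passes 1 or a number of a turn 1, either way. A call with a gripper value outside its range is refused whole. "gripper" is the finger opening in mm, from 0 to 87, set as the call begins (left out, the last holds). The fingers move at their own pace and stop on an object; the grip force is fixed at half the most. Time passes only in rows, so rows that do not move let the fingers close. It gives the time, the measured TCP pose, the force, the opening and the grip force at its end, in the units of the state.
- sense(): the state, without advancing time (a new reading comes with each control period).
- capture(name): name is "side" or "top" or "wrist"; returns a dict with "image" (480x640x3 uint8, blue, green, red), "fx", "fy", "cx", "cy" (pixels), "world_from_camera" (4x4, takes a point from camera to world coordinates); the wrist camera has in their place "hand_eye" (4x4, takes a point from camera to tool coordinates, whose origin is the TCP and whose axes are the flange's). Camera axes: x right, y up, looking along -z (the intrinsics and any distortion apply to the point x, -y, -z); pixel columns grow to the right and rows downward; lengths in m; the calibration is good to about 2 mm. The wrist camera is an equidistant fisheye: a pixel r from the principal point sees the ray r / f radians off the axis. A picture is of the moment at which its call begins: read the wrist's pose just before it. There is no depth.
- finish_job(): hands the job in; it is judged then, once.
The state is a dict: "time_s": time; "joints": joint angles; "joint_velocities": joint speeds; "effort": joint torques, N m; "tcp_pos": TCP position; "ee_rot": TCP orientation; "wrist_force": force on the tool from outside, world axes, zero at the start; "moment": the same for the moment, N m; "gripper_width": opening from 0.0 (shut) to 1.0 (fully open); "gripper_force": force on a finger pad.
Only numpy, scipy, OpenCV 4.12 (cv2) and the standard library are available. Lean on these libraries where they do the work, as an engineer would, in place of code of your own. Each camera call takes 0.05 s, during which the arm holds its last target. There are 200 camera calls.

### The job

Get this toy car ready for its axles: open the sliding-jaw clamp, turn the car body so that the face with the two axle grooves is up, put it back flat on the bed in the middle of the jaws with its 56 mm side across the gap, and push the jaw fully closed so that both jaws bear on it. Also lay every axle strip that is on the bench flat on the cutting board, square to the fence and with one end hard up against it, ready for cutting. Leave the hammer, log slice and offcut where they are.

Things in the scene. Friction and masses are not known exactly. Their poses are not given: they have to be found in the camera images.
- car: plain wooden toy car body, block 62 x 40 x 56 mm (own x, y, z), 0.1 kg, origin at its middle. The +y face has two axle grooves, 10 mm wide, 7 deep, along z across the whole face at x = -15 and +15 mm. At first it stands z up in the clamp, grooves against the sliding jaw. Wanted: +y up, z across the jaws, x along them
- clamp: the clamp, fixed to the bench left or right of the middle (the cutting board on the other side): a wooden base 170 x 84 mm (x, y), 16 mm high, its top being the bed, with two aluminium jaws 56 mm long (y) and 25 mm high above the bed; the fixed one 28 mm thick, the sliding one 36 mm. Origin on the bench, 5 mm on the +x side of the base's middle
- seat (a point): point on the clamp's bed, at the foot and middle of the fixed jaw's inner face, 45 mm from the clamp's origin; its x points into the fixed jaw (away from the sliding jaw), y along the jaws, z up
- jaw_body (a joint): sliding jaw: the free gap between the two jaw faces in m, 0 to 0.085. It grows as the jaw is pulled along -x of point seat. It slides with about 6 N of friction, stays where it is left and has no spring or lock: closing means pushing it up against the part
- jaw_handle (a point): grip point on the sliding jaw's black upright round handle, 14 mm diameter, standing on the jaw 20 mm behind its face; the point is 50 mm above the bed, the handle runs from 25 to 61 mm above the bed; axes as point seat
- fence (a point): point on the top face of the wooden cutting board (board top 6 mm above the bench), at the foot and middle of its fence's inner face; x points into the fence, y along it, z up. The board is fixed to the bench, 210 mm along y and 140 mm along x, of which 126 mm lie before the fence; the fence is a dark bar right across, 20 mm above the board top and 14 mm thick
- strip0: plain square wooden axle strip, 100 x 14 x 14 mm, 18 g, lying along its own x on the bench between clamp and board; origin at its middle. Two to four strips are there; an absent one has no pose
- strip1: plain square wooden axle strip, 100 x 14 x 14 mm, 18 g, lying along its own x on the bench between clamp and board; origin at its middle. Two to four strips are there; an absent one has no pose
- strip2: plain square wooden axle strip, 100 x 14 x 14 mm, 18 g, lying along its own x on the bench between clamp and board; origin at its middle. Two to four strips are there; an absent one has no pose
- strip3: plain square wooden axle strip, 100 x 14 x 14 mm, 18 g, lying along its own x on the bench between clamp and board; origin at its middle. Two to four strips are there; an absent one has no pose
- hammer: bystander: hammer, 220 mm, lying across the far side of the bench; leave alone
- log_slice: bystander: round log slice, 48 mm across, 20 mm high, near left on the bench; leave alone
- offcut: bystander: wooden offcut 40 x 80 x 25 mm near right on the bench; leave alone
Things that resemble listed ones, but are neither listed nor needed, are in the scene too. There is more than one size of the clamp; the job needs the larger.

How it is judged:
By the outcome, as a careful person would: the job done as asked, in the order asked, and still so for the second after the job is handed in, with the robot touching nothing.
Of strip0, strip1, strip2, strip3 only 2 to 4 are there at a start; the rules pass over those that are not, and their reading is None.
At some moment in a run one of strip0, strip1, strip2, strip3 may be knocked a few centimetres aside while the robot is not near it.
Once in a run the grip may slacken for a moment while it holds something.
It also fails if it takes over 210 s, if anything falls off the work surface, if the arm or the gripper's body presses on something with over 40 N, if the wrist force passes 120 N, or if a joint passes its speed limit or range.

## Working session

There is one attempt and no reset: what is moved stays moved. The work goes in short steps, Python scripts to look and compute and a tool call to move; the robot and the scene stay as the last step left them, time stands still between calls to the robot, and variables do not carry over. Pictures are saved under pics/ and viewed, at most 14 in all, crops included, and the job is handed in when it is done.

Besides the shell and the picture viewer there is one more tool, called after "Call:" as a command line: name --argument value ..., lists and objects as JSON in quotes. move_arm: Moves the arm, as the interface text tells. Its arguments: {"type":"object","properties":{"targets":{"type":"string"},"gripper":{"type":"number"}},"required":["targets"]}

```bash
mkdir -p pics; ls
cat > h.py <<'E'
from station import *
import numpy as np, cv2
def ray(c,u,v):
    T=np.array(c["world_from_camera"]); d=np.array([(u-c["cx"])/c["fx"],-(v-c["cy"])/c["fy"],-1.0])
    return T[:3,3],T[:3,:3]@d
def onplane(c,u,v,z):
    o,d=ray(c,u,v); return o+d*(z-o[2])/d[2]
def proj(c,p):
    T=np.linalg.inv(np.array(c["world_from_camera"])); q=T[:3,:3]@np.array(p)+T[:3,3]
    return c["cx"]+c["fx"]*q[0]/-q[2], c["cy"]-c["fy"]*q[1]/-q[2]
E
python3 - <<'E'
from h import *
for n in("top","side"):
    c=capture(n); cv2.imwrite(f"pics/{n}0.png",c["image"]); print({k:np.round(v,4).tolist() for k,v in c.items() if k!="image"})
    np.save(n+"0.npy",c,allow_pickle=True)
print(sense())
E
```

```text
pics
{'fx': 599.9996, 'fy': 599.9996, 'cx': 314.2058, 'cy': 240.0643, 'world_from_camera': [[0.0027, 0.9931, -0.1171, 0.3901], [-0.9996, -0.0005, -0.0272, -0.0184], [-0.0271, 0.1171, 0.9928, 1.3273], [0.0, 0.0, 0.0, 1.0]]}
{'fx': 605.1279, 'fy': 605.1279, 'cx': 322.6983, 'cy': 241.0382, 'world_from_camera': [[-0.9869, 0.0954, -0.1299, 0.3655], [-0.161, -0.5483, 0.8207, 0.9915], [0.0071, 0.8308, 0.5565, 0.7494], [0.0, 0.0, 0.0, 1.0]]}
{'time_s': 0.1, 'joints': array([-5.73167109e+01,  2.20877483e+01,  3.88154516e-01, -2.38087118e-02,
       -6.84109835e+01, -1.48156432e+01]), 'joint_velocities': array([ 0.01210754, -0.10593695,  0.38703989,  0.16339933, -0.03721485,
        0.01003636]), 'effort': array([ 6.92099434e-05, -3.91689849e+01,  1.87935627e+01,  4.23185527e+00,
        1.34842933e-02, -7.06926903e-05]), 'tcp_pos': array([ 0.19160159, -0.59435114,  0.22156195]), 'ee_rot': array([[-9.51814784e-01, -3.06672633e-01, -7.16928129e-04],
       [-3.06673447e-01,  9.51813026e-01,  1.83298910e-03],
       [ 1.20253940e-04,  1.96452894e-03, -9.99998063e-01]]), 'wrist_force': array([-0.09549357, -0.23821274,  0.26110662]), 'moment': array([ 0.01066243, -0.00023781,  0.00740331]), 'gripper_force': 0.0, 'gripper_width': 0.9994321664510628}
```

View pics/top0.png

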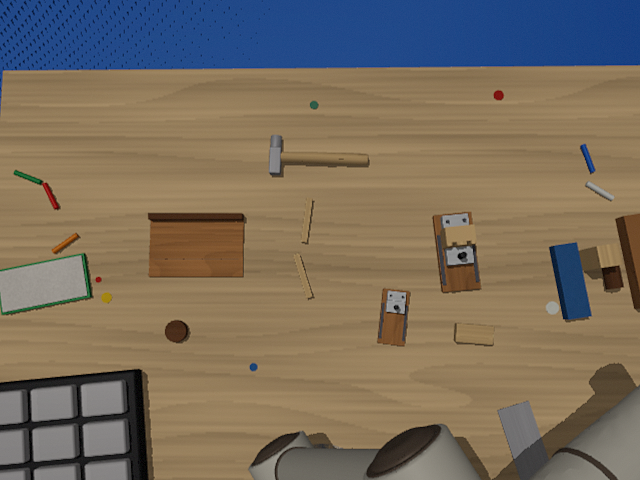

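View pics/side0.png

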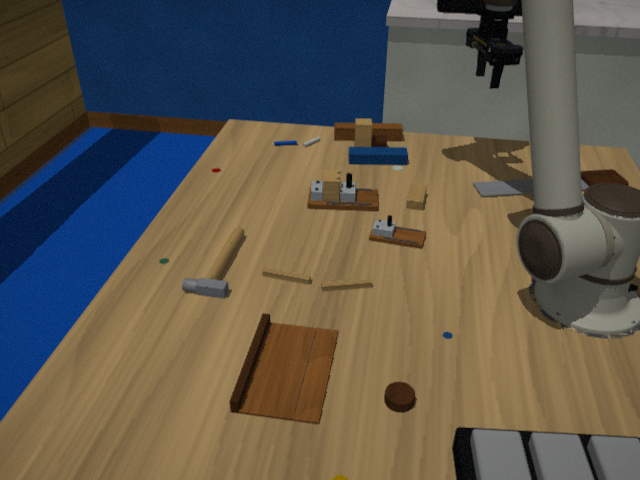

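The top view shows the large clamp at about (457,250), with its fixed jaw at the far end, the car at (460,236) and the handle at (462,256). The small decoy clamp is at (395,315). The board is at (197,246) with the fence on its far side at row 216. There are two strips, at (308,220) and (303,276). The side view agrees.

Run:
```python
from h import *
c=np.load("top0.npy",allow_pickle=True).item(); im=c["image"]; 
cr=cv2.resize(im[200:305,420:500],None,fx=5,fy=5,interpolation=cv2.INTER_CUBIC)
cr2=cv2.resize(im[190:310,285:330],None,fx=4.375,fy=4.375,interpolation=cv2.INTER_CUBIC)
cv2.imwrite("pics/crop.png",np.hstack([cr,cr2[:525]]))
def P(u,v,z): return np.round(onplane(c,u,v,z),4).tolist()
print("clamp base corners z16",[P(*q,.016) for q in((433,216),(471,212),(480,289),(441,292))])
print("handle top",P(462,255.5,.077),"car top",P(460,236,.072))
print("board",[P(*q,.006) for q in((149,220),(243,220),(244,276),(150,276))],"fence top", [P(*q,.026) for q in((149,213),(244,213),(149,219),(244,219))])
print("strips",[P(u,v,.014) for u,v in((310,200),(305,243),(297,255),(310,298))])
```

```text
clamp base corners z16 [[0.5979, -0.2437, 0.016], [0.6067, -0.327, 0.016], [0.4379, -0.3417, 0.016], [0.4313, -0.2576, 0.016]]
handle top [0.5051, -0.2915, 0.077] car top [0.5466, -0.2895, 0.072]
board [[0.5915, 0.3888, 0.006], [0.5912, 0.1771, 0.006], [0.4661, 0.1728, 0.006], [0.4658, 0.3821, 0.006]] fence top [[0.6041, 0.3832, 0.026], [0.6037, 0.1722, 0.026], [0.5907, 0.3827, 0.026], [0.5904, 0.172, 0.026]]
strips [[0.6347, 0.0272, 0.014], [0.5385, 0.0379, 0.014], [0.5119, 0.0554, 0.014], [0.4178, 0.0264, 0.014]]
```

View pics/crop.png

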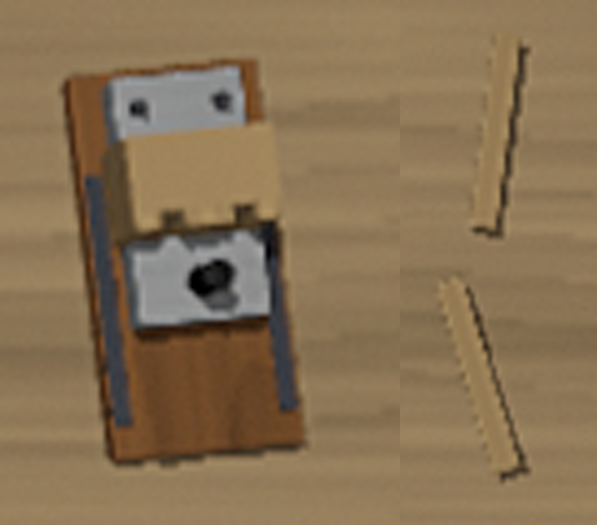

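The zoomed crop gives a clamp axis of about +4.9°, with the seat near (0.568,-0.288). The grooves face the sliding jaw and the handle is about 60 mm behind the seat, which matches a gap of 40 mm. Next I'll move above the handle.

Call:
move_arm --targets "1 1 0 -0.4;1 1 0 -0.4;1 1 0 -0.4;1 1 0 -0.4;1 1 0 -0.4;1 1 0 -0.4;1 1 0 -0.2;1 1 0 0;1 1 0 0;1 1 0 0" --gripper 50

```text
time_s: 0.93
tcp_pos: [0.4425, -0.3432, 0.2222]
ee_rot: [[-0.996, -0.085, -0.001], [-0.085, 0.996, 0.0], [0.001, 0.001, -1.0]]
wrist_force: [0.2, -0.5, -0.1]
gripper_width: 0.578
gripper_force: 0.0
```

Call:
move_arm --targets "0.7 1 0 0;1 0.9 0 0;0 0 0 0;0 0 0 0;0 0 0 0"

```text
time_s: 1.35
tcp_pos: [0.4839, -0.2972, 0.2221]
ee_rot: [[-0.996, -0.085, -0.001], [-0.085, 0.996, 0.0], [0.001, 0.001, -1.0]]
wrist_force: [0.4, 1.3, -0.1]
gripper_width: 0.576
gripper_force: 0.0
```

```bash
cat >> h.py <<'E'
def wcap():
    s=sense(); c=capture("wrist"); c["R"]=s["ee_rot"]; c["t"]=s["tcp_pos"]; return c
def wray(c,u,v):
    H=np.array(c["hand_eye"]); dx,dy=(u-c["cx"])/c["fx"],(v-c["cy"])/c["fy"]; th=np.hypot(dx,dy); k=np.sinc(th/np.pi) and np.sin(th)/max(th,1e-9)
    d=np.array([dx*k,-dy*k,-np.cos(th)]); return c["R"]@H[:3,3]+c["t"], c["R"]@(H[:3,:3]@d)
def wplane(c,u,v,z):
    o,d=wray(c,u,v); return o+d*(z-o[2])/d[2]
def wproj(c,p):
    H=np.array(c["hand_eye"]); q=c["R"].T@(np.array(p)-c["t"]); q=H[:3,:3].T@(q-H[:3,3]); r=np.hypot(q[0],q[1]); th=np.arctan2(r,-q[2])
    return c["cx"]+c["fx"]*th*q[0]/r, c["cy"]-c["fy"]*th*q[1]/r
E
python3 - <<'E'
from h import *
c=wcap(); np.save("w1.npy",c,allow_pickle=True); im=c["image"].copy()
a=np.radians(4.9); R=np.array([[np.cos(a),-np.sin(a),0],[np.sin(a),np.cos(a),0],[0,0,1]]); S=np.array([.5683,-.2882,.016])
pts=[(0,28,25),(0,-28,25),(28,28,25),(28,-28,25),(0,31,56),(0,-31,56),(-40,31,56),(-40,-31,56),(-60,0,61),(-40,28,25),(-76,28,25),(-76,-28,25)]
for p in pts:
    u,v=wproj(c,S+R@(np.array(p)/1000)); cv2.circle(im,(round(u),round(v)),2,(0,0,255),-1)
cv2.imwrite("pics/w1.png",im); s=sense(); print(s["tcp_pos"],s["ee_rot"],s["joints"],s["time_s"],c["fx"],c["cx"],c["cy"])
E
```

```text
[ 0.4835789  -0.29764681  0.22221246] [[-9.96450497e-01 -8.41758257e-02 -9.14922660e-04]
 [-8.41761532e-02  9.96450836e-01  3.25496303e-04]
 [ 8.84276529e-04  4.01355623e-04 -9.99999528e-01]] [-1.52701802e+01  1.65296579e+01 -7.75415800e+00 -4.58913156e-03
 -6.57716663e+01 -6.98992906e+01] 1.4 371.64829954431775 320.5934676285682 239.91679036696885
```

View pics/w1.png

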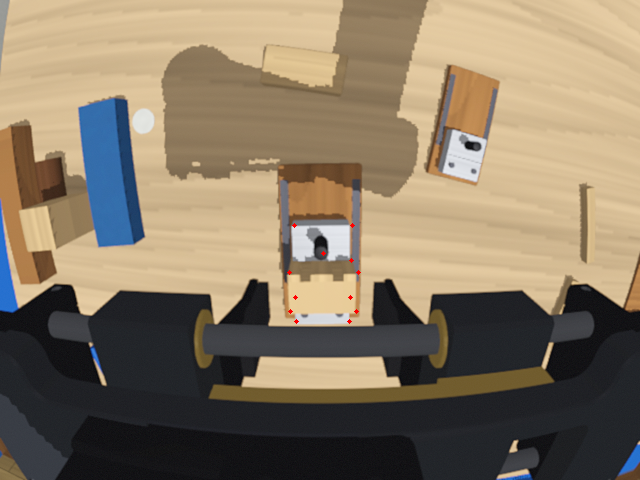

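The dots projected from my estimate land within 2–3 px (about 1.5 mm) of the clamp, car and handle at about (320,250), so the pose is good. Next I'll grip the handle.

Call:
move_arm --targets "0.97 0.13 0 0;0 0 -1 0;0 0 -1 0;0 0 -1 0;0 0 -1 0;0 0 -1 0;0 0 -1 0;0 0 -0.9 0;0 0 0 0"

```text
time_s: 2.15
tcp_pos: [0.5041, -0.294, 0.0454]
ee_rot: [[-0.997, -0.081, -0.009], [-0.081, 0.997, 0.004], [0.009, 0.004, -1.0]]
wrist_force: [-0.4, 0.2, -0.3]
gripper_width: 0.578
gripper_force: 0.0
```

Call:
move_arm --targets "0 0 0 0;0 0 0 0;0 0 0 0;0 0 0 0;0 0 0 0;0 0 0 0" --gripper 0

```text
time_s: 2.65
tcp_pos: [0.5089, -0.2942, 0.051]
ee_rot: [[-0.996, -0.085, 0.002], [-0.085, 0.996, -0.0], [-0.002, -0.001, -1.0]]
wrist_force: [-0.2, 0.9, -0.8]
gripper_width: 0.205
gripper_force: 0.0
```

Call:
move_arm --targets "0 0 0 0;0 0 0 0;0 0 0 0;-0.3 -0.026 0 0;-0.3 -0.026 0 0;-0.3 -0.026 0 0;-0.3 -0.026 0 0;-0.3 -0.026 0 0;-0.3 -0.026 0 0;0 0 0 0"

```text
time_s: 3.48
tcp_pos: [0.4671, -0.2993, 0.0509]
ee_rot: [[-0.996, -0.085, 0.009], [-0.086, 0.996, -0.003], [-0.009, -0.004, -1.0]]
wrist_force: [5.7, -7.0, -4.2]
gripper_width: 0.154
gripper_force: 30.0
```

Call:
move_arm --targets "0 0 0 0;0 0 0 0"

```text
time_s: 3.65
tcp_pos: [0.4671, -0.2993, 0.0509]
ee_rot: [[-0.996, -0.086, 0.008], [-0.086, 0.996, -0.003], [-0.008, -0.004, -1.0]]
wrist_force: [4.2, -6.9, -2.9]
gripper_width: 0.15
gripper_force: 30.0
```

Call:
move_arm --targets "-0.25 -0.02 0 0;0 0 0 0;0 0 0 0;0 0 0 0"

```text
time_s: 3.98
tcp_pos: [0.467, -0.2994, 0.051]
ee_rot: [[-0.996, -0.087, 0.02], [-0.087, 0.996, -0.005], [-0.02, -0.007, -1.0]]
wrist_force: [16.6, -1.8, -10.9]
gripper_width: 0.148
gripper_force: 30.0
```

The jaw has reached its stop (gap 85 mm). Next I'll release it, rise and check.

Call:
move_arm --targets "0.25 0.02 0 0;0 0 0 0;0 0 0 0;0 0 0 0;0 0 1 0;0 0 1 0;0 0 1 0;0 0 1 0;0 0 1 0;0 0 0 0" --gripper 87

```text
time_s: 4.82
tcp_pos: [0.4654, -0.2991, 0.1805]
ee_rot: [[-0.996, -0.086, 0.009], [-0.086, 0.996, -0.004], [-0.008, -0.005, -1.0]]
wrist_force: [0.8, -0.4, 0.6]
gripper_width: 0.827
gripper_force: 0.0
```

Run:
```python
from h import *
c=wcap(); np.save("w2.npy",c,allow_pickle=True); im=c["image"].copy()
a=np.radians(4.9); R=np.array([[np.cos(a),-np.sin(a),0],[np.sin(a),np.cos(a),0],[0,0,1]]); S=np.array([.5683,-.2890,.016])
pts=[(0,28,25),(0,-28,25),(28,28,25),(28,-28,25),(0,31,56),(0,-31,56),(-40,31,56),(-40,-31,56),(-105,0,61),(-85,28,25),(-85,-28,25),(-121,28,25),(-121,-28,25)]
for p in pts:
    u,v=wproj(c,S+R@(np.array(p)/1000)); cv2.circle(im,(round(u),round(v)),1,(0,0,255),-1)
cr=im[130:400,200:440]; cv2.imwrite("pics/w2.png",cv2.resize(cr,None,fx=2.2,fy=2.2,interpolation=cv2.INTER_CUBIC)); s=sense(); print(s["tcp_pos"],s["gripper_width"],s["wrist_force"])
```

```text
[ 0.46423042 -0.29833467  0.17787857] 0.876736174606024 [-0.62029368 -0.4339545   0.17915368]
```

View pics/w2.png

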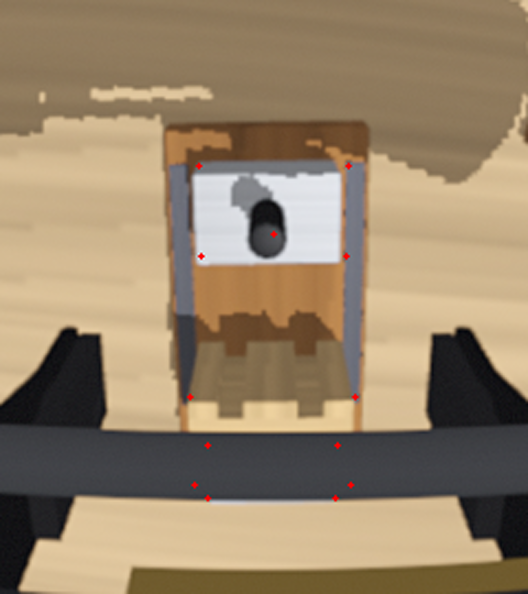

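The white sliding-jaw top sits at crop (193–346, 173–264), about 3 mm from the prediction. The refined seat is about (0.571,-0.2905). The car still stands by the fixed jaw, with its grooves towards the sliding jaw. Next I'll grasp the car by its end faces.

Call:
move_arm --targets "0.9 0.06 0 0;0.9 0.06 0 0;0.9 0.06 0 0;0.77 0.06 0 0;0 0 0 0;0 0 -1 0;0 0 -1 0;0 0 -1 0;0 0 -1 0;0 0 0 0"

```text
time_s: 5.7
tcp_pos: [0.5447, -0.2902, 0.0685]
ee_rot: [[-0.996, -0.083, -0.013], [-0.083, 0.997, 0.005], [0.012, 0.006, -1.0]]
wrist_force: [-0.9, 0.4, -0.8]
gripper_width: 0.998
gripper_force: 0.0
```

Call:
move_arm --targets "0 0 -0.9 0;0 0 -0.8 0;0 0 0 0;0 0 0 0"

```text
time_s: 6.03
tcp_pos: [0.5493, -0.292, 0.0324]
ee_rot: [[-0.996, -0.085, -0.002], [-0.085, 0.996, 0.0], [0.002, 0.001, -1.0]]
wrist_force: [0.2, 0.2, 0.0]
gripper_width: 0.999
gripper_force: 0.0
```

Call:
move_arm --targets "0 0 0 0;0 0 0 0;0 0 0 0;0 0 0 0;0 0 0 0;0 0 0 0;0 0 0 0;0 0 0 0;0 0 0 0" --gripper 0

```text
time_s: 6.78
tcp_pos: [0.5507, -0.292, 0.0334]
ee_rot: [[-0.996, -0.085, 0.001], [-0.085, 0.996, -0.0], [-0.001, -0.0, -1.0]]
wrist_force: [-1.2, 2.1, 5.6]
gripper_width: 0.71
gripper_force: 30.0
```

Call:
move_arm --targets "0 0 0.3 0;0 0 0.6 0;0 0 0.6 0;0 0 0 0;0 0 0 0;0 0 0 0"

```text
time_s: 7.28
tcp_pos: [0.5494, -0.2917, 0.069]
ee_rot: [[-0.996, -0.084, -0.002], [-0.084, 0.996, 0.001], [0.002, 0.001, -1.0]]
wrist_force: [-0.1, 0.9, -2.4]
gripper_width: 0.715
gripper_force: 30.0
```

Call:
move_arm --targets "-0.52 -0.045 0 0;-0.52 -0.045 0 0;-0.52 -0.045 0 0;-0.52 -0.045 0 0;0 0 0 0;0 0 0 0;0 0 0 0"

```text
time_s: 7.87
tcp_pos: [0.4986, -0.2965, 0.0695]
ee_rot: [[-0.996, -0.085, -0.0], [-0.085, 0.996, 0.0], [0.0, 0.0, -1.0]]
wrist_force: [0.0, -0.1, -1.1]
gripper_width: 0.713
gripper_force: 30.0
```

Call:
move_arm --targets "0 0 -0.2 0;0 0 -0.15 0;0 0 -0.1 0;0 0 0 0;0 0 0 0"

```text
time_s: 8.28
tcp_pos: [0.4984, -0.2964, 0.0584]
ee_rot: [[-0.996, -0.085, -0.0], [-0.085, 0.996, 0.0], [0.0, 0.0, -1.0]]
wrist_force: [-0.7, -0.7, -1.2]
gripper_width: 0.71
gripper_force: 30.0
```

Call:
move_arm --targets "0.1 0.01 -0.1 0;0.1 0.01 -0.1 0;0 0 0 0;0 0 0 0"

```text
time_s: 8.62
tcp_pos: [0.5027, -0.2961, 0.0557]
ee_rot: [[-0.996, -0.086, -0.002], [-0.086, 0.996, -0.001], [0.002, -0.0, -1.0]]
wrist_force: [-4.2, 2.1, 10.7]
gripper_width: 0.709
gripper_force: 30.0
```

Call:
move_arm --targets "0.1 0.01 -0.15 0;0.1 0.01 -0.15 0;0.1 0.01 -0.15 0;0 0 0 0;0 0 0 0"

```text
time_s: 9.03
tcp_pos: [0.5131, -0.2955, 0.0459]
ee_rot: [[-0.996, -0.087, 0.004], [-0.087, 0.996, -0.002], [-0.004, -0.002, -1.0]]
wrist_force: [-1.5, 4.0, 12.3]
gripper_width: 0.712
gripper_force: 30.0
```

Run:
```python
from h import *
c=wcap(); a=cv2.resize(c["image"][130:400,200:440],None,fx=1.6,fy=1.6)
c=capture("side"); b=cv2.resize(c["image"][130:230,280:400],None,fx=3.4,fy=3.4,interpolation=cv2.INTER_CUBIC)
h=max(len(a),len(b)); z=lambda i:cv2.copyMakeBorder(i,0,h-len(i),0,0,cv2.BORDER_CONSTANT)
o=np.hstack([z(a),z(b)]);print(o.shape); cv2.imwrite("pics/t1.png",o)
```

```text
(432, 792, 3)
```

View pics/t1.png

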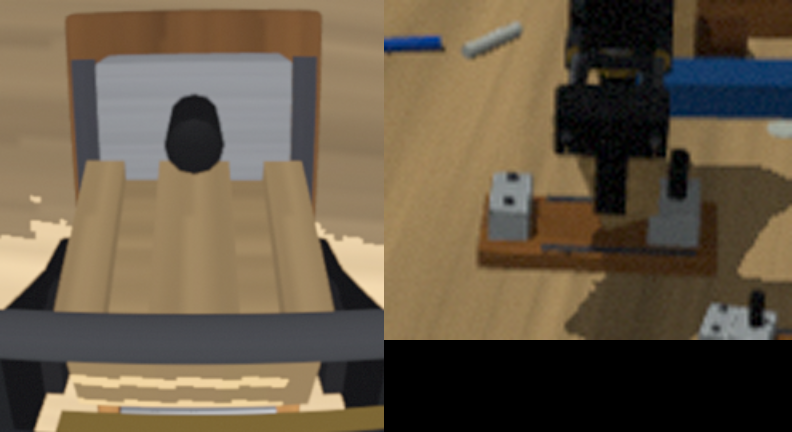

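The picture shows the groove face tilting upward (about 30°) with the foot on the sliding jaw. The rails are low, so the fingers clear them. I'll continue the arc.

Call:
move_arm --targets "0.12 0.01 -0.14 0;0.1 0.01 -0.15 0;0.09 0.01 -0.15 0;0.06 0 -0.15 0;0.03 0 -0.15 0;0 0 0 0;0 0 0 0"

```text
time_s: 9.72
tcp_pos: [0.5247, -0.2951, 0.0275]
ee_rot: [[-0.996, -0.087, 0.008], [-0.087, 0.996, -0.003], [-0.007, -0.004, -1.0]]
wrist_force: [1.6, 2.7, 11.3]
gripper_width: 0.712
gripper_force: 30.0
```

Call:
move_arm --targets "0.03 0 -0.1 0;0.03 0 -0.1 0;0.03 0 -0.1 0;0 0 0 0;0 0 0 0"

```text
time_s: 10.13
tcp_pos: [0.5279, -0.2952, 0.0221]
ee_rot: [[-0.996, -0.087, 0.01], [-0.088, 0.996, -0.004], [-0.009, -0.005, -1.0]]
wrist_force: [-0.6, 5.5, 21.3]
gripper_width: 0.713
gripper_force: 30.0
```

Run:
```python
from h import *
c=wcap(); a=cv2.resize(c["image"][130:400,200:440],None,fx=1.6,fy=1.6)
c=capture("side"); b=cv2.resize(c["image"][130:230,280:400],None,fx=3.4,fy=3.4,interpolation=cv2.INTER_CUBIC)
h=max(len(a),len(b)); z=lambda i:cv2.copyMakeBorder(i,0,h-len(i),0,0,cv2.BORDER_CONSTANT)
cv2.imwrite("pics/t2.png",np.hstack([z(a),z(b)]))
```

```text
(no output)
```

View pics/t2.png

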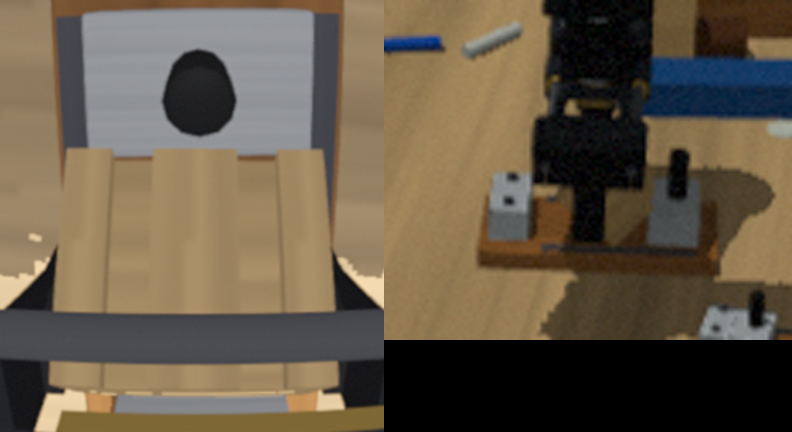

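The groove face is now nearly up, with the car between the jaws and clear of the fixed jaw. I'll press a little more, then let it settle.

Call:
move_arm --targets "0.05 0 -0.1 0;0.05 0 -0.06 0;0 0 0 0;0 0 0 0"

```text
time_s: 10.57
tcp_pos: [0.5311, -0.295, 0.0185]
ee_rot: [[-0.996, -0.088, 0.011], [-0.088, 0.996, -0.004], [-0.011, -0.005, -1.0]]
wrist_force: [0.5, 6.7, 20.5]
gripper_width: 0.709
gripper_force: 30.0
```

Call:
move_arm --targets "0 0 0.16 0;0 0 0 0;0 0 0 0;0 0 0 0;0 0 0 0;0 0 0 0;0 0 0 0;0 0 0 0" --gripper 87

```text
time_s: 11.23
tcp_pos: [0.5248, -0.2942, 0.0158]
ee_rot: [[-0.996, -0.084, -0.002], [-0.084, 0.996, 0.001], [0.001, 0.001, -1.0]]
wrist_force: [-0.3, 0.3, -0.5]
gripper_width: 0.997
gripper_force: 0.0
```

Run:
```python
from h import *
s=sense();print(s["tcp_pos"],s["joints"])
c=wcap(); a=cv2.resize(c["image"][130:400,200:440],None,fx=1.6,fy=1.6)
cv2.imwrite("pics/t3.png",a)
```

```text
[ 0.52478628 -0.29420245  0.01578577] [-1.38894335e+01  3.22424135e+01 -1.62871440e+01 -4.90742020e-02
 -4.15710768e+01 -7.12528425e+01]
```

View pics/t3.png

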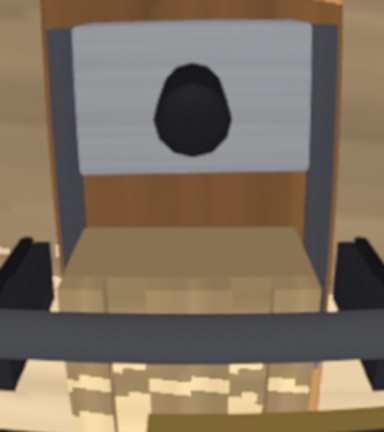

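The car now lies flat with its grooves up. The face towards the sliding jaw runs from its foot at crop row 228 to its top at row 278. I'll compute where it is.

Run:
```python
from h import *
c=wcap(); a=np.radians(4.9); e=np.array([np.cos(a),np.sin(a)]); n=np.array([-e[1],e[0]]); S=np.array([.571,-.2905])
for x,y,z in((83,228,.016),(300,228,.016),(62,278,.056),(318,278,.056),(80,173,.041),(308,171,.041)):
    p=wplane(c,200+x/1.6,130+y/1.6,z)[:2]-S; print(np.round([p@e*1000,p@n*1000],1))
```

```text
[-60.5 -32.8]
[-60.5  31.3]
[-63.8 -30.7]
[-63.8  28.5]
[-84.7 -27.7]
[-85.2  27.5]
```

The car is square, centred within 1 mm, and 5 mm short of the fixed jaw. Next I'll close the jaw by its handle.

Call:
move_arm --targets "0 0 0.9 0;0 0 0.9 0;0 0 0.9 0;0 0 0.9 0;0 0 0 0;-0.8 -0.07 0 0;-0.8 -0.07 0 0;-0.75 -0.07 0 0;0 0 0 0;0 0 0 0" --gripper 87

```text
time_s: 12.17
tcp_pos: [0.4657, -0.2996, 0.1061]
ee_rot: [[-0.996, -0.084, -0.001], [-0.084, 0.996, 0.001], [0.001, 0.001, -1.0]]
wrist_force: [0.4, -0.1, 0.1]
gripper_width: 0.997
gripper_force: 0.0
```

Call:
move_arm --targets "0 0 -0.7 0;0 0 -0.7 0;0 0 -0.7 0;0 0 0 0;0 0 0 0" --gripper 50

```text
time_s: 12.58
tcp_pos: [0.4668, -0.2995, 0.0531]
ee_rot: [[-0.996, -0.085, -0.002], [-0.085, 0.996, 0.001], [0.002, 0.001, -1.0]]
wrist_force: [0.3, 0.8, 0.8]
gripper_width: 0.707
gripper_force: 0.0
```

Call:
move_arm --targets "0 0 0 0;0 0 0 0;0 0 0 0;0 0 0 0;0 0 0 0;0 0 0 0;0 0 0 0;0 0 0 0;0 0 0 0;0 0 0 0" --gripper 0

```text
time_s: 13.42
tcp_pos: [0.4668, -0.2994, 0.0542]
ee_rot: [[-0.996, -0.085, -0.0], [-0.085, 0.996, 0.0], [0.0, 0.0, -1.0]]
wrist_force: [0.7, 3.0, 2.5]
gripper_width: 0.152
gripper_force: 30.0
```

Call:
move_arm --targets "0.2 0.017 0 0;0.2 0.017 0 0;0.2 0.017 0 0;0.2 0.017 0 0;0.2 0.017 0 0;0.1 0.009 0 0;0 0 0 0;0 0 0 0"

```text
time_s: 14.08
tcp_pos: [0.4915, -0.2969, 0.0542]
ee_rot: [[-0.996, -0.085, -0.006], [-0.085, 0.996, 0.002], [0.006, 0.002, -1.0]]
wrist_force: [-5.9, 3.7, 7.9]
gripper_width: 0.151
gripper_force: 30.0
```

Call:
move_arm --targets "0.1 0.009 0 0;0.1 0.009 0 0;0 0 0 0;0 0 0 0"

```text
time_s: 14.42
tcp_pos: [0.4956, -0.2965, 0.0542]
ee_rot: [[-0.996, -0.084, -0.008], [-0.084, 0.996, 0.002], [0.008, 0.003, -1.0]]
wrist_force: [-8.0, 2.9, 8.7]
gripper_width: 0.15
gripper_force: 30.0
```

Call:
move_arm --targets "0.1 0.009 0 0;0.1 0.009 0 0;0 0 0 0;0 0 0 0"

```text
time_s: 14.75
tcp_pos: [0.4956, -0.2964, 0.0541]
ee_rot: [[-0.996, -0.084, -0.019], [-0.084, 0.996, 0.003], [0.018, 0.005, -1.0]]
wrist_force: [-17.3, 1.0, 15.1]
gripper_width: 0.15
gripper_force: 30.0
```

Call:
move_arm --targets "0.1 0.009 0 0;0 0 0 0;0 0 0 0"

```text
time_s: 15.0
tcp_pos: [0.4957, -0.2963, 0.0541]
ee_rot: [[-0.996, -0.083, -0.024], [-0.083, 0.997, 0.004], [0.023, 0.006, -1.0]]
wrist_force: [-21.1, -1.8, 18.4]
gripper_width: 0.15
gripper_force: 30.0
```

The jaw moved 28.9 mm, giving a gap of 56.1 mm, and it is firmly against the car. I'll ease off, release and go up.

Call:
move_arm --targets "-0.16 -0.015 0 0;-0.16 -0.015 0 0;0 0 0 0"

```text
time_s: 15.25
tcp_pos: [0.4956, -0.2965, 0.0542]
ee_rot: [[-0.996, -0.084, -0.005], [-0.084, 0.996, 0.002], [0.005, 0.002, -1.0]]
wrist_force: [-5.6, 3.8, 7.1]
gripper_width: 0.149
gripper_force: 30.0
```

Call:
move_arm --targets "0 0 0 0;0 0 0 0;0 0 0 0;0 0 0 0;0 0 0.5 0;0 0 1 0;0 0 1 0;0 0 1 0;0 0 0 0" --gripper 40

```text
time_s: 16.0
tcp_pos: [0.5023, -0.2986, 0.1471]
ee_rot: [[-0.996, -0.086, 0.01], [-0.086, 0.996, -0.005], [-0.01, -0.006, -1.0]]
wrist_force: [1.0, -0.2, 0.6]
gripper_width: 0.457
gripper_force: 0.0
```

Run:
```python
from h import *
s=sense();print(s["tcp_pos"],s["joints"])
w=wcap(); a=cv2.resize(w["image"][130:400,200:440],None,fx=1.6,fy=1.6)
c=capture("top"); np.save("top1.npy",c,allow_pickle=True); b=cv2.resize(c["image"][190:310,270:340],None,fx=3.6,fy=3.6,interpolation=cv2.INTER_CUBIC)
cv2.imwrite("pics/t4.png",np.hstack([a,b]))
```

```text
[ 0.502267   -0.29856927  0.14711826] [-14.79177772  21.46671819 -12.07930224   0.14528164 -55.82817634
 -70.33816407]
```

View pics/t4.png

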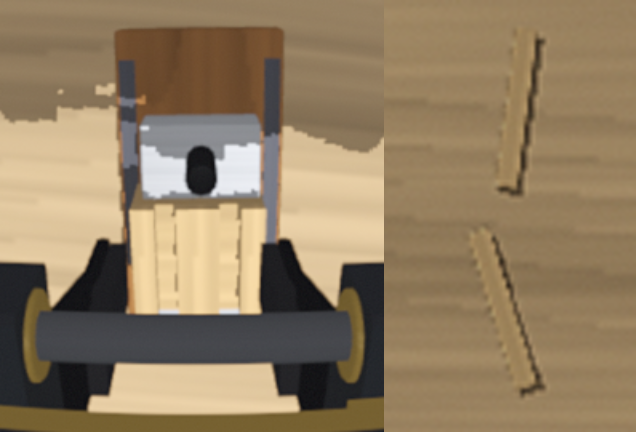

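The car sits grooves-up between both jaws and is centred, and both strips have not moved. Next is the far strip A, at about (0.587,0.033) and −6.3°.

Call:
move_arm --targets "0.2 0.9 0 -0.2;0.2 0.9 0 -0.2;0.2 0.9 0 -0.2;0.2 0.9 0 -0.2;0.2 0.9 0 -0.2;0.2 0.9 0 -0.2;0.2 0.9 0 -0.2;0.2 0.9 0 -0.2;0.2 0.9 0 -0.2;0.2 0.9 0 -0.2"

```text
time_s: 16.93
tcp_pos: [0.5481, -0.0709, 0.1399]
ee_rot: [[-0.996, 0.09, -0.003], [0.09, 0.996, -0.0], [0.003, -0.0, -1.0]]
wrist_force: [0.5, 0.3, -1.2]
gripper_width: 0.459
gripper_force: 0.0
```

Call:
move_arm --targets "0.5 0.9 0 -0.24;0.4 0.9 0 0;0.4 0.9 0 0;0.2 0.8 0 0;0 0.5 0 0;0 0 0 0;0 0 0 0;0 0 0 0"

```text
time_s: 17.6
tcp_pos: [0.5855, 0.0273, 0.1409]
ee_rot: [[-0.994, 0.111, -0.002], [0.111, 0.994, -0.0], [0.001, -0.001, -1.0]]
wrist_force: [-0.5, -0.9, 0.4]
gripper_width: 0.46
gripper_force: 0.0
```

Call:
move_arm --targets "0.04 0.2 -0.9 0;0 0 -0.9 0;0 0 -0.9 0;0 0 -0.9 0;0 0 -0.9 0;0 0 -0.5 0;0 0 -0.4 0;0 0 0 0;0 0 0 0;0 0 0 0"

```text
time_s: 18.43
tcp_pos: [0.5881, 0.0328, 0.0076]
ee_rot: [[-0.994, 0.111, 0.002], [0.111, 0.994, 0.0], [-0.002, 0.001, -1.0]]
wrist_force: [-0.2, -0.7, 1.1]
gripper_width: 0.458
gripper_force: 0.0
```

Call:
move_arm --targets "0 0 0 0;0 0 0 0;0 0 0 0;0 0 0 0;0 0 0 0;0 0 0 0" --gripper 0

```text
time_s: 18.93
tcp_pos: [0.5874, 0.0331, 0.0069]
ee_rot: [[-0.994, 0.11, 0.0], [0.11, 0.994, 0.0], [-0.0, 0.0, -1.0]]
wrist_force: [-1.5, 0.6, 1.4]
gripper_width: 0.158
gripper_force: 30.0
```

Call:
move_arm --targets "0 0 0.5 0;0 0 0.8 0;0 0 0.8 0;-0.2 0.8 0 0.2;-0.2 0.8 0 0.2;-0.2 0.9 0 0.2;-0.2 0.9 0 0.2;-0.2 0.9 0 0.2;-0.2 0.9 0 0.26;-0.2 0.9 0 0"

```text
time_s: 19.77
tcp_pos: [0.5518, 0.1865, 0.059]
ee_rot: [[-1.0, -0.0, -0.0], [-0.0, 1.0, -0.0], [0.0, -0.0, -1.0]]
wrist_force: [0.1, -0.1, -0.1]
gripper_width: 0.154
gripper_force: 30.0
```

Call:
move_arm --targets "-0.2 0.9 0 0;-0.2 0.9 0 0;-0.2 0.9 0 0;-0.2 0.9 0 0;0 0.8 0 0;0 0.7 0 0;0 0 0 0;0 0 0 0;0 0 0 0"

```text
time_s: 20.52
tcp_pos: [0.5322, 0.3126, 0.0587]
ee_rot: [[-1.0, 0.001, -0.001], [0.001, 1.0, -0.001], [0.001, -0.001, -1.0]]
wrist_force: [-0.2, -0.5, -0.6]
gripper_width: 0.156
gripper_force: 30.0
```

Run:
```python
from h import *
s=sense();print(s["tcp_pos"],s["ee_rot"],s["gripper_width"],s["gripper_force"])
w=wcap(); np.save("w5.npy",w,allow_pickle=True); im=w["image"].copy()
for p in((.591,.175,.006),(.591,.385,.006),(.465,.175,.006),(.465,.385,.006),(.591,.175,.026),(.591,.385,.026)):
    print(p,np.round(wproj(w,p),1)); cv2.circle(im,tuple(int(round(x)) for x in wproj(w,p)),2,(0,0,255),-1)
cv2.imwrite("pics/w5.png",im)
```

```text
[0.53219575 0.31255446 0.05870927] [[-9.99999119e-01  1.08092944e-03 -7.70295145e-04]
 [ 1.08139632e-03  9.99999232e-01 -6.05944195e-04]
 [ 7.69639570e-04 -6.06776655e-04 -9.99999520e-01]] 0.15568329686410096 29.999869465827942
(0.591, 0.175, 0.006) [135.2 334.9]
(0.591, 0.385, 0.006) [426.  340.7]
(0.465, 0.175, 0.006) [108.2 161.2]
(0.465, 0.385, 0.006) [443.6 154.5]
(0.591, 0.175, 0.026) [123.6 349. ]
(0.591, 0.385, 0.026) [433.4 356.6]
```

View pics/w5.png

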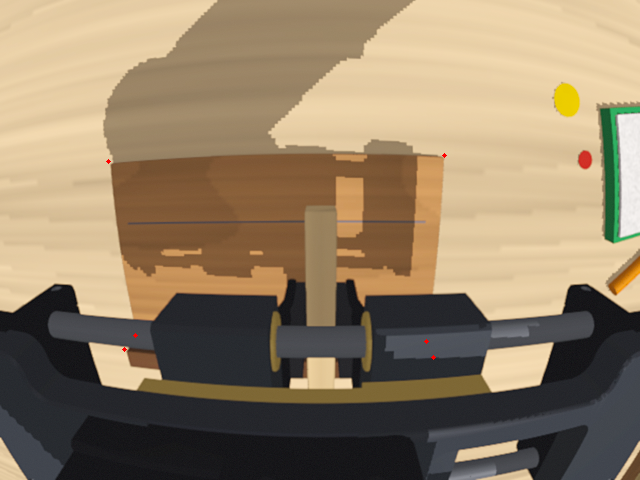

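The strip is held above the board. The board's near corners are at (111,162) and (440,157), with the fence below at row ~360, so the predictions fit within 2–3 mm. I'll check the squareness.

Run:
```python
from h import *
w=np.load("w5.npy",allow_pickle=True).item(); im=w["image"]
# near edge of board: subpixel, sample colums, strongest G-drop/hue change between rows 140..175
g=im[:,:,0].astype(float)/im.sum(2).clip(1) # blue fraction, shadow tolerant
P=[]
for u in range(118,300,6):
    col=cv2.GaussianBlur(g[:, u-2:u+3].mean(1).reshape(-1,1),(1,5),0).ravel(); d=np.diff(col)[145:172]; v=145+np.argmin(d)+.5
    P.append(wplane(w,u,v,.006)[:2])
P=np.array(P); k,b=np.polyfit(P[:,1],P[:,0],1); r=P[:,0]-np.polyval((k,b),P[:,1]); print("near edge slope deg",np.degrees(np.arctan(k)),"x@.28",k*.28+b,"rms",r.std())
c=np.load("top1.npy",allow_pickle=True).item(); t=c["image"].astype(float)
t=t.sum(2)
for name,lo,hi,sgn in(("fence back",208,216,-1),("fence front",215,224,1),("near",270,282,1)):
    Q=[]
    for u in range(154,240,4):
        col=cv2.resize(t[lo:hi,u-1:u+2].mean(1).reshape(-1,1),(1,(hi-lo)*8),interpolation=cv2.INTER_CUBIC).ravel()
        d=np.diff(cv2.GaussianBlur(col.reshape(-1,1),(1,9),0).ravel())*sgn; Q.append(onplane(c,u,lo+(np.argmax(d)+1)/8-.5,.006 if name=="near" else .026)[:2])
    Q=np.array(Q); k,b=np.polyfit(Q[:,1],Q[:,0],1); print(name,np.degrees(np.arctan(k)),k*.28+b,(Q[:,0]-np.polyval((k,b),Q[:,1])).std())
```

```text
near edge slope deg -0.07201090722961155 x@.28 0.466192792660626 rms 0.0001663560633113445
fence back 0.36028775957149556 0.6048184790161184 0.00016627709570400036
fence front 0.06842135922681881 0.5839778357949604 0.00016177086585233486
near -0.026749426299849558 0.4633778825405053 0.00012286737456304437
```

Call:
move_arm --targets "0 0 -0.5 0;0 0 -0.5 0;0 0 -0.4 0;0 0 -0.25 0;0 0 -0.1 0;0 0 0 0;0 0 0 0"

```text
time_s: 21.15
tcp_pos: [0.5326, 0.313, 0.0156]
ee_rot: [[-1.0, 0.001, 0.0], [0.001, 1.0, 0.0], [-0.0, 0.0, -1.0]]
wrist_force: [1.0, -0.6, 0.0]
gripper_width: 0.151
gripper_force: 30.0
```

Call:
move_arm --targets "0.1 0 0 0;0.1 0 0 0;0.05 0 0 0;0.05 0 0 0;0 0 0 0;0 0 0 0"

```text
time_s: 21.65
tcp_pos: [0.5372, 0.3128, 0.0153]
ee_rot: [[-1.0, 0.001, -0.005], [0.001, 1.0, -0.002], [0.005, -0.002, -1.0]]
wrist_force: [-9.2, 2.5, 3.6]
gripper_width: 0.157
gripper_force: 30.0
```

Call:
move_arm --targets "0 0 -0.06 0;0 0 -0.04 0;0 0 0 0;0 0 0 0"

```text
time_s: 21.98
tcp_pos: [0.5372, 0.3127, 0.0137]
ee_rot: [[-1.0, 0.001, -0.004], [0.001, 1.0, -0.002], [0.004, -0.002, -1.0]]
wrist_force: [-9.2, 1.3, 8.2]
gripper_width: 0.158
gripper_force: 30.0
```

Call:
move_arm --targets "0 0 0 0;0 0 0 0;0 0 0 0;0 0 0.2 0;0 0 0.5 0;0 0 1 0;0 0 1 0;0 0 1 0;0 0 1 0;0 0 0 0" --gripper 40

```text
time_s: 22.82
tcp_pos: [0.543, 0.3149, 0.1369]
ee_rot: [[-1.0, -0.0, 0.01], [-0.0, 1.0, 0.007], [-0.01, 0.007, -1.0]]
wrist_force: [1.0, 0.9, 1.0]
gripper_width: 0.464
gripper_force: 0.0
```

Run:
```python
from h import *
s=sense();print(s["tcp_pos"],s["gripper_width"])
w=wcap(); np.save("w6.npy",w,allow_pickle=True)
c=capture("top"); np.save("top2.npy",c,allow_pickle=True); 
a=cv2.resize(w["image"][120:420,100:560],None,fx=1,fy=1); b=cv2.resize(c["image"][190:310,140:330],None,fx=1.75,fy=1.75,interpolation=cv2.INTER_CUBIC)[:300]
b=cv2.resize(c["image"][190:310,270:340],None,fx=2.5,fy=2.5,interpolation=cv2.INTER_CUBIC)
cv2.imwrite("pics/t6.png",np.hstack([a,b]))
```

```text
[0.54303012 0.31491034 0.13687127] 0.4642978195941262
```

View pics/t6.png

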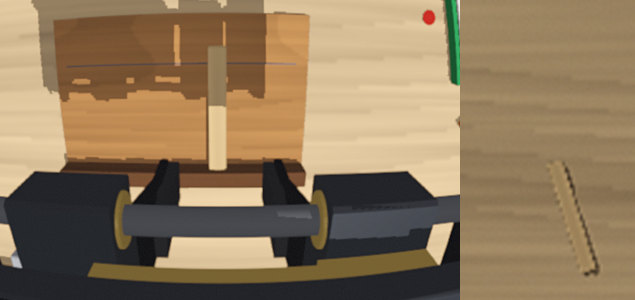

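Strip A lies flat with its end at the fence. Strip B has been knocked about 25 mm aside, so I'll remeasure it.

Run:
```python
from h import *
c=capture("top"); b=np.load("top0.npy",allow_pickle=True).item()["image"]
d=cv2.absdiff(c["image"],b).max(2)
f=lambda P:[np.round(onplane(c,u,v,.014),4).tolist() for u,v in P]
print("eye",f([(308,255.5),(321.5,299)]))
m=np.zeros_like(d); m[245:308,300:335]=(d>25)[245:308,300:335]*1
# bright side: strip brighter than before
br=(c["image"].astype(int).sum(2)-b.astype(int).sum(2))
m=np.zeros(d.shape,np.uint8); m[240:312,298:340]=(br>30)[240:312,298:340]
n,l,st,ce=cv2.connectedComponentsWithStats(m); i=1+np.argmax(st[1:,4]); pts=np.argwhere(l==i)[:,::-1].astype(np.float32)
print(st[i],cv2.minAreaRect(pts)); bx=cv2.boxPoints(cv2.minAreaRect(pts)); print(f(bx))
print(sense()["tcp_pos"])
```

```text
eye [[0.5108, 0.0312, 0.014], [0.4157, 0.0014, 0.014]]
[304 254  17  34 176] ((312.67437744140625, 270.75799560546875), (34.77886199951172, 7.993769645690918), 72.6459732055664)
[[0.5112, 0.0407, 0.014], [0.5164, 0.0239, 0.014], [0.4436, 0.001, 0.014], [0.4384, 0.0177, 0.014]]
[0.53966732 0.31275003 0.13036074]
```

Call:
move_arm --targets "-0.2 -0.9 0 0.3;-0.2 -0.9 0 0.3;-0.2 -0.9 0 0.3;-0.2 -0.9 0 0.3;-0.2 -0.9 0 0.3;-0.2 -0.9 0 0.3;-0.2 -0.9 0 0.3;-0.2 -0.9 0 0.3;-0.3 -0.9 0 0.3;-0.3 -0.9 0 0.3"

```text
time_s: 23.8
tcp_pos: [0.4835, 0.0864, 0.1289]
ee_rot: [[-0.966, -0.259, -0.003], [-0.259, 0.966, -0.001], [0.003, -0.001, -1.0]]
wrist_force: [-0.3, -0.2, -0.1]
gripper_width: 0.46
gripper_force: 0.0
```

Call:
move_arm --targets "-0.3 -0.9 0 0.3;-0.3 -0.9 0 0.18;-0.2 -0.8 0 0;-0.1 -0.26 0 0;0 0 0 0;0 0 0 0;0 0 0 0"

```text
time_s: 24.38
tcp_pos: [0.4627, 0.0171, 0.13]
ee_rot: [[-0.954, -0.299, -0.0], [-0.299, 0.954, -0.0], [0.0, -0.0, -1.0]]
wrist_force: [-1.1, 0.8, -0.2]
gripper_width: 0.457
gripper_force: 0.0
```

Placed over strip B; I'll descend to about z = 0.006 and grip.

Call:
move_arm --targets "0 0 -0.9 0;0 0 -0.9 0;0 0 -0.9 0;0 0 -0.9 0;0 0 -0.7 0;0 0 -0.4 0;0 0 -0.25 0;0 0 0 0;0 0 0 0;0 0 0 0"

```text
time_s: 25.22
tcp_pos: [0.463, 0.017, 0.0072]
ee_rot: [[-0.954, -0.299, 0.002], [-0.299, 0.954, 0.001], [-0.002, 0.0, -1.0]]
wrist_force: [0.4, 0.3, -0.3]
gripper_width: 0.459
gripper_force: 0.0
```

Call:
move_arm --targets "0 0 0 0;0 0 0 0;0 0 0 0;0 0 0 0;0 0 0 0;0 0 0 0" --gripper 0

```text
time_s: 25.72
tcp_pos: [0.4624, 0.0165, 0.0068]
ee_rot: [[-0.954, -0.298, 0.0], [-0.298, 0.954, 0.0], [-0.0, 0.0, -1.0]]
wrist_force: [-0.5, 0.8, 1.9]
gripper_width: 0.155
gripper_force: 30.0
```

Call:
move_arm --targets "0 0 0.5 0;0 0 0.8 0;0 0 0.8 0;0.2 0.7 0 -0.35;0.2 0.7 0 -0.35;0.2 0.8 0 -0.35;0.2 0.8 0 -0.35;0.2 0.8 0 -0.35;0.2 0.8 0 -0.35;0.2 0.8 0 -0.35"

```text
time_s: 26.55
tcp_pos: [0.4972, 0.1523, 0.0589]
ee_rot: [[-0.996, -0.087, -0.0], [-0.087, 0.996, -0.0], [0.0, -0.0, -1.0]]
wrist_force: [0.4, 1.3, 0.1]
gripper_width: 0.159
gripper_force: 30.0
```

Call:
move_arm --targets "0.3 0.8 0 -0.35;0.3 0.8 0 -0.35;0.3 0.8 0 -0.32;0.3 0.6 0 0;0.14 0.34 0 0;0 0 0 0;0 0 0 0;0 0 0 0"

```text
time_s: 27.22
tcp_pos: [0.5299, 0.2339, 0.0588]
ee_rot: [[-1.0, 0.001, -0.001], [0.001, 1.0, -0.001], [0.001, -0.001, -1.0]]
wrist_force: [0.1, 0.3, 0.1]
gripper_width: 0.156
gripper_force: 30.0
```

Call:
move_arm --targets "0 0 -0.5 0;0 0 -0.5 0;0 0 -0.4 0;0 0 -0.25 0;0 0 -0.1 0;0 0 0 0;0 0 0 0"

```text
time_s: 27.8
tcp_pos: [0.531, 0.235, 0.0156]
ee_rot: [[-1.0, -0.0, 0.0], [-0.0, 1.0, 0.0], [-0.0, 0.0, -1.0]]
wrist_force: [-0.1, 0.4, -0.2]
gripper_width: 0.155
gripper_force: 30.0
```

Call:
move_arm --targets "0.1 0 0 0;0.1 0 0 0;0.1 0 0 0;0.05 0 0 0;0 0 0 0;0 0 0 0"

```text
time_s: 28.3
tcp_pos: [0.5376, 0.2346, 0.015]
ee_rot: [[-1.0, 0.0, -0.004], [0.0, 1.0, -0.001], [0.004, -0.001, -1.0]]
wrist_force: [-5.8, 1.4, 1.4]
gripper_width: 0.152
gripper_force: 30.0
```

Call:
move_arm --targets "0.05 0 -0.05 0;0 0 -0.05 0;0 0 0 0;0 0 0 0"

```text
time_s: 28.63
tcp_pos: [0.5377, 0.2341, 0.0133]
ee_rot: [[-1.0, -0.0, -0.006], [-0.0, 1.0, -0.003], [0.006, -0.003, -1.0]]
wrist_force: [-9.6, 0.6, 8.5]
gripper_width: 0.158
gripper_force: 30.0
```

Call:
move_arm --targets "0 0 0 0;0 0 0 0;0 0 0 0;0 0 0.2 0;0 0 0.5 0;0 0 1 0;0 0 1 0;0 0 1 0;0 0 1 0;0 0 0 0" --gripper 40

```text
time_s: 29.47
tcp_pos: [0.5442, 0.2367, 0.1366]
ee_rot: [[-1.0, -0.001, 0.01], [-0.001, 1.0, 0.006], [-0.01, 0.006, -1.0]]
wrist_force: [1.3, 0.7, -0.1]
gripper_width: 0.459
gripper_force: 0.0
```

Call:
move_arm --targets "-0.3 -1 0.3 0;-0.3 -1 0 0;-0.3 -1 0 0;-0.3 -1 0 0;0 -1 0 0;0 -1 0 0;0 -1 0 0;0 -1 0 0;0 0 0 0"

```text
time_s: 30.22
tcp_pos: [0.5101, 0.0318, 0.1378]
ee_rot: [[-1.0, 0.004, -0.001], [0.004, 1.0, -0.0], [0.001, -0.0, -1.0]]
wrist_force: [-0.7, -0.5, -0.9]
gripper_width: 0.46
gripper_force: 0.0
```

Run:
```python
from h import *
s=sense();print(s["tcp_pos"],s["time_s"])
c=capture("top"); d=capture("side")
a=cv2.resize(c["image"][195:300,140:350],None,fx=3.8,fy=3.8,interpolation=cv2.INTER_CUBIC)[:300]
b=cv2.resize(c["image"][200:300,420:500],None,fx=2.8,fy=2.8,interpolation=cv2.INTER_CUBIC)
e=cv2.resize(d["image"][300:440,220:350],None,fx=2,fy=2,interpolation=cv2.INTER_CUBIC); g=cv2.resize(d["image"][160:230,290:400],None,fx=2.6,fy=2.6,interpolation=cv2.INTER_CUBIC)
o=np.zeros((600,798,3),np.uint8)
for i,(x,y) in((a,(0,0)),(b,(0,310)),(e,(230,310)),(g,(500,310))): o[y:y+i.shape[0],x:x+i.shape[1]]=i[:600-y,:798-x]
cv2.imwrite("pics/fin.png",o)
```

```text
[0.51013775 0.03180743 0.13778719] 30.2167
```

View pics/fin.png

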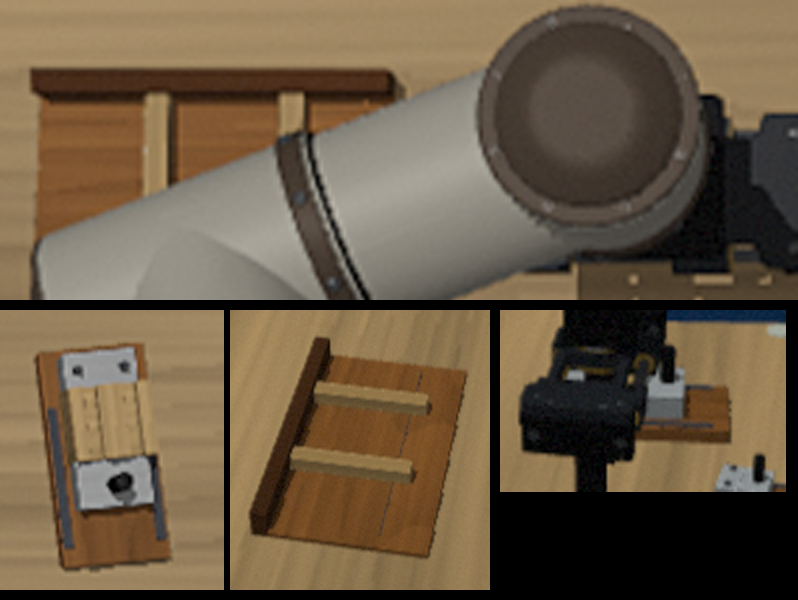

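The final picture shows both strips square and up against the fence, and the car grooves-up between the closed jaws. The arm is clear of everything, so I'll hand in.

```bash
python3 -c "from station import *; print(finish_job())"
```

```text
the job is handed in; nothing more can be done
None
```

I've handed the job in: the car is clamped grooves-up with its 56 mm side across the closed jaws, and both axle strips lie flat and square with one end against the fence.

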